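# Set a heel block in the bench jig

## Robot

A 6-joint arm with a two-finger parallel gripper is mounted at the origin on the work surface. World frame = base frame: x ahead of the robot, y to its left, z up, the work surface at z = 0. Lengths are in m, angles in rad, forces in N, time in s.
With the tool pointing down it reaches from about 0.3 to 0.85 m from the base axis. Payload 5.4 kg.
Tool frame: the origin (TCP) lies at the very end of the fingers, on their centre line; the grasp point (between the pads) lies 19 mm behind it; z points along the fingers, y is the line along which they close (so a half turn about z gives the same grasp; the last joint's range is limited). The gripper opens to 85 mm and grips with 20 to 120 N. Pads are 22 mm wide; open, the fingers measure 114 mm over their backs; the gripper's body (76 mm by 85 mm) begins 54 mm behind the grasp point. The pads swing forward as they close: fully open they stand 13 mm farther back than shut.
Start: joints at [-1.457, 0.158, 1.597, -0, 1.386, -0.21], TCP at [0.183, -0.545, 0.231] pointing down, gripper open.
Joint ranges: [-2.91, 2.91], [-0.94, 2.29], [0.18, 2.7], [-1.29, 4.43], [0.17, 2.64], [-3, 3]. Speed limits (rad/s): [2.57, 2.57, 3.14, 3.14, 3.14, 3.14].

## Interface

Orientations are given as a rotation vector (axis times angle).
In Python, from plant import env gives the robot as it stands. The module is installed in compiled form; this text tells all that it offers.
- The arm moves only by the tool arm_command, never from a script. Its argument "deltas" is a list that holds one entry, the list of rows, each a list of 5 numbers: the shift along the tool's x, y, z in m, then the turn about the tool's z in rad, then the finger opening in m, from 0 to 0.0854. In form: [[[x, y, z, turn, gripper], ...]]. A call has 1 to 20 rows; each row is the pose to reach, as a shift and turn from the pose commanded when the call began, along the tool's axes at that moment; what a row does not reach only later rows make up. A row lasts 1/12 s, in which the tool goes at most 41.7 mm and 7.16 degrees, less where a joint would pass 70% of its speed; a pose out of reach is approached as far as the arm can. A call with a gripper value outside its range is refused whole. The fingers move at their own pace and stop on an object; "force" is the grip in N (left out, the last holds). Time passes only in rows, so rows that repeat a pose let the fingers close. It gives the time, the measured TCP pose, the force, the opening and the grip force at its end, in the units of the state.
- env.read_state(): the state, without advancing time (a new reading comes with each control period).
- env.camera(name): name is "scene" or "side" or "wrist"; returns a dict with "pixels" (384x512x3 uint8, red, green, blue), "fx", "fy", "cx", "cy" (pixels), "origin" and "orientation" of the camera in the world. Camera axes: x right, y down, z forward; pixel columns grow to the right and rows downward; lengths in m; the calibration is good to about 2 mm. The wrist camera is an equidistant fisheye: a pixel r from the principal point sees the ray r / f radians off the axis. A picture is of the moment at which its call begins. There is no depth.
- env.hand_in(): hands the job in; it is judged then, once.
The state is a dict: "clock": time; "q": joint angles; "qd": joint speeds; "joint_torque": joint torques, N m; "tool_pos": TCP position; "eef_rot": TCP orientation; "contact_force": force on the tool from outside, world axes, zero at the start; "torque": the same for the moment, N m; "width": finger opening in m; "grasp_force": force on a finger pad.
Only numpy, scipy, OpenCV 4.12 (cv2) and the standard library are available. Lean on these libraries where they do the work, as an engineer would, in place of code of your own. Each camera call takes 0.05 s, during which the arm holds its last target. There are 200 camera calls.

## Task

On the shoemaker's bench, get the larger wooden heel block ready for drilling: push it along the bench into the steel jig so that its flat face is flush against the long fence and its side is up against the end stop, and push the sliding jaw along the fence until it is snug against the block's other side. Only push, gently, with the fingers: do not pinch, lift or tip the block, and do not disturb the other things on the bench. Finish with the hand clear of everything.

Things in the scene. Friction and masses are not known exactly. Their poses are not given: they have to be found in the camera images.
- heel: the larger heel block: loose, smooth lacquered wood (friction 0.35), dark top, D-shaped from above, 40 mm high, 0.13 kg. Origin on the bench, 35 mm from the flat face (+x), from both straight sides (+y, -y, 70 mm wide) and from the half-round back (-x, radius 35 mm about the origin). Starts in front of the fence, between jaw and end stop, turned up to 0.3 rad from the jig's axes.
- jig: steel L-shaped jig fixed to the bench, 25 mm high. Origin at bench level in the inner corner. The fence, 16 mm thick, runs 300 mm along the jig's -y; its working face, x = 0, looks to -x (the robot). The end stop, 16 mm thick, at the fence's left end, runs 70 mm from the corner along -x; its working face, y = 0, looks to -y.
- jaw (a joint): travel (m) of the aluminium jaw riding on the fence, growing towards the end stop (jig +y). Starts between 0 and 0.05, limits 0 and 0.21. Its working face lies at y = -0.265 + value in the jig's frame: it touches a 70 mm block that is against the end stop at 0.195. Stays where it is left; about 2 N moves it.
- jaw_face (a point): point on the jaw's working face, 35 mm out from the fence, 18 mm above the bench; axes parallel to the jig's. The jaw's arm is 12 mm thick (on the -y side of this point), sticks out 59 mm from the fence and stands 3 to 33 mm above the bench; its saddle over the fence, 40 mm long on the -y side, is 35 mm high and reaches 5 mm in front of the fence.
- small_heel: the smaller heel block, same shape, 46 mm wide and deep, 30 mm high, loose; stands left of the end stop. Leave it alone.
- spool_a: spool of green thread, 38 mm diameter, 55 mm high, upright, origin under its middle; stands in front of the fence's right end. Leave it alone.
- spool_b: spool of brown thread, 38 mm diameter, 55 mm high, upright. Leave it alone.
- glue_can: metal glue can, 64 mm diameter, 70 mm high, upright. Leave it alone.
- tack_jar: glass jar, 56 mm diameter, 60 mm high, upright. Leave it alone.
- hammer: hammer, 260 mm long, lying along its x on the right of the bench. Leave it alone.
- brush: glue brush, 200 mm long, lying along its x on the left of the bench. Leave it alone.

How it is judged:
At the end, for the whole second after the job is handed in: The larger heel block lies flat and at rest with its flat face within 3 mm of the fence and square to it (0.05 rad), its side within 3 mm of the end stop, and the jaw is closed on it (joint above 0.192, i.e. within 3 mm of its closed place), at rest (x of heel in the frame of jig above -0.038 m and y of heel in the frame of jig above -0.038 m and angle between the x axis of heel and the x axis of jig, either way round below 0.05 rad and value of joint jaw above 0.192 m and height (world z) of heel below 0.004 m and angle between heel's own z axis and vertical below 0.05 rad and linear speed of heel below 0.01 m/s and velocity of joint jaw below 0.01 m/s); the robot touches nothing.
It fails at once if the heel block is lifted off the bench (10 mm) or tipped (0.2 rad) (height (world z) of heel above 0.01 m or angle between heel's own z axis and vertical above 0.2 rad).
It fails at once if the fingers pinch or press the heel block with more than 40 N (contact force between the fingers and heel above 40 N).
It fails at once if another thing on the bench is moved more than 15 mm (distance of any of small_heel, spool_a, spool_b, glue_can, tack_jar, hammer, brush from where it was at the start of the episode above 0.015 m).
It also fails if it takes over 54 s, if anything falls off the work surface, if the arm or the gripper's body presses on something with over 40 N, if the wrist force passes 120 N, or if a joint passes its speed limit or range.

## Working session

There is one attempt and no reset: what is moved stays moved. The work goes in short steps, Python scripts to look and compute and a tool call to move; the robot and the scene stay as the last step left them, time stands still between calls to the robot, and variables do not carry over. Pictures are saved under pics/ and viewed, at most 10 in all, crops included, and the job is handed in when it is done.

Besides the shell and the picture viewer there is one more tool, called after "Emit:" as a command line: name --argument value ..., lists and objects as JSON in quotes. arm_command: Moves the arm, as the interface text tells. Its arguments: {"type":"object","properties":{"deltas":{"type":"array","items":{"type":"array","items":{"type":"array","items":{"type":"number"}}}},"force":{"type":"number"}},"required":["deltas"]}

```bash
mkdir -p pics; cat > h.py <<'E'
import numpy as np, cv2
from scipy.spatial.transform import Rotation as R
from plant import env
def snap(n,f):
    c=env.camera(n); cv2.imwrite('pics/'+f,cv2.cvtColor(c['pixels'],cv2.COLOR_RGB2BGR)); return c
def rot(o):
    o=np.array(o,float)
    return R.from_rotvec(o).as_matrix() if o.shape==(3,) else (o if o.shape==(3,3) else R.from_quat(o).as_matrix())
def ray(c,u,v,z,fish=False):
    x=(u-c['cx'])/c['fx'];y=(v-c['cy'])/c['fy']
    if fish:
        r=np.hypot(x,y); d=np.array([x/r*np.sin(r),y/r*np.sin(r),np.cos(r)]) if r>0 else np.array([0,0,1.])
    else: d=np.array([x,y,1])
    d=rot(c['orientation'])@d; o=np.array(c['origin']); return o+d*(z-o[2])/d[2]
def proj(c,p):
    q=rot(c['orientation']).T@(np.array(p)-np.array(c['origin'])); return np.array([c['cx']+c['fx']*q[0]/q[2],c['cy']+c['fy']*q[1]/q[2]])
E
python3 - <<'E'
from h import *
for n in('scene','side'):
    c=snap(n,n+'0.png'); print(n,c['fx'],c['cx'],c['cy'],c['origin'],c['orientation'])
print(env.read_state())
E
```

```text
scene 420.195962037113 252.69645193168606 189.25889712992517 [1.16080235 1.03757706 0.79139494] [-0.66265744 -2.4436855   1.35585724]
side 370.32457964068 253.7120131715143 193.97949333201913 [0.04563857 0.72314005 0.74734274] [-0.83507513  2.50569325 -1.159109  ]
{'clock': 0.1, 'q': array([-1.45712765e+00,  1.58995789e-01,  1.59809796e+00,  8.11222817e-06,
        1.38620019e+00, -2.10107899e-01]), 'qd': array([ 0.0002853 , -0.00084963, -0.00187076,  0.00163406,  0.00076577,
        0.00122603]), 'joint_torque': array([-2.67123096e-04, -3.96988249e+01, -3.32340038e+01, -2.27505261e-04,
        4.09797707e-03, -6.01583764e-06]), 'tool_pos': array([ 0.18285159, -0.54458598,  0.23041405]), 'eef_rot': array([-3.09883901e+00, -5.06092316e-01, -1.41243694e-04]), 'contact_force': array([-0.11484837,  0.21679244, -0.12415988]), 'torque': array([-0.05264333,  0.04664481, -0.00613957]), 'grasp_force': 0.0, 'width': 0.08530736162917459}
```

View pics/scene0.png

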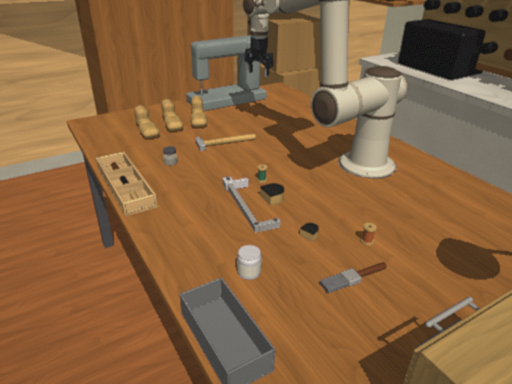

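View pics/side0.png

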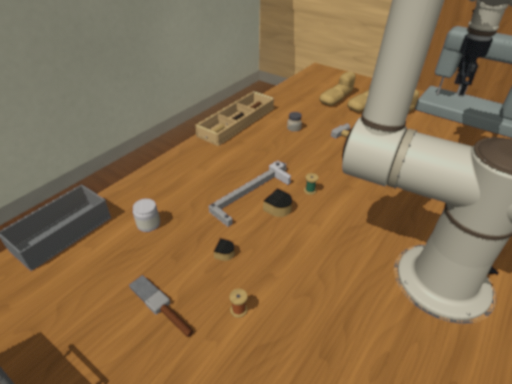

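The scene view shows the heel at about (272,191), the jig running from (235,183) at the jaw to (270,226) at the end stop, the green spool at (262,172) and the small heel at (310,230). In the side view the heel is at (278,203), the jig runs from (283,168) to (222,215), and the green spool is at (312,183). I'll enlarge both.

```bash
python3 - <<'E'
import cv2,numpy as np
a=cv2.imread('pics/scene0.png')[160:240,215:325]; b=cv2.imread('pics/side0.png')[155:265,200:325]
a=cv2.resize(a,None,fx=5,fy=5,interpolation=cv2.INTER_CUBIC)
b=cv2.resize(b,None,fx=5,fy=5,interpolation=cv2.INTER_CUBIC)
cv2.imwrite('pics/sc1.png',a);cv2.imwrite('pics/sd1.png',b)
E
```

```text
(no output)
```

View pics/sc1.png

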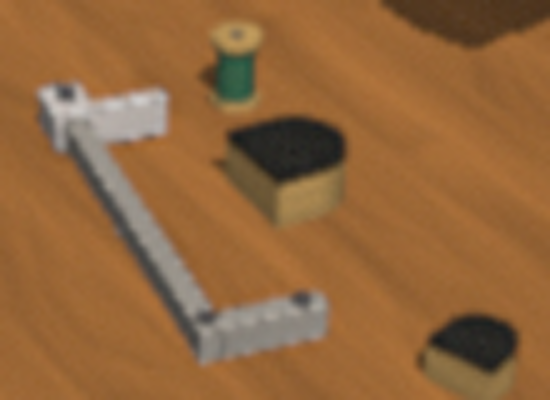

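View pics/sd1.png

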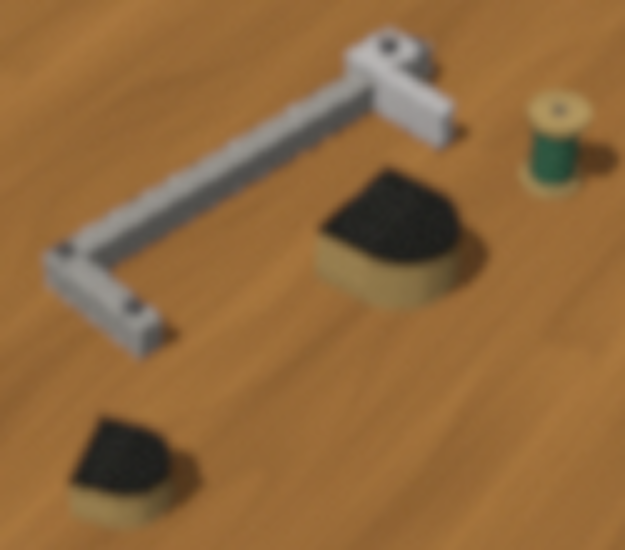

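Both crops show the jig, the heel with its flat face towards the fence, and the jaw arm next to the green spool. I'll convert the main points to world coordinates.

```bash
python3 - <<'E'
from h import *
s=env.camera('scene'); d=env.camera('side')
S=lambda u,v,z: ray(s,215+u/5,160+v/5,z)[:2].round(3)
D=lambda u,v,z: ray(d,200+u/5,155+v/5,z)[:2].round(3)
print('corner outer(45,265)',D(45,258,.025),'inner',D(100,262,.025),'stop end outer',D(140,325,.025),'inner',D(162,318,.025))
print('fence far inner',D(370,100,.025),'jaw tip',D(452,102,.033), D(443,118,.033))
print('heel top side: flat corners',D(320,228,.04),D(388,168,.04),'back',D(460,215,.04))
print('heel scene: flat corners',S(227,138,.04),S(278,180,.04),'back',S(345,150,.04))
print('scene stop end',S(325,295,.025),S(205,330,.025),'jaw',S(165,92,.033))
print('spool',S(238,38,.055),D(558,110,.055))
print('small',D(70,485,.03),D(170,450,.03))
c=snap('wrist','w0.png');print(c['fx'],c['cx'],c['cy'],c['origin'],rot(c['orientation']).round(3).tolist())
print(rot(env.read_state()['eef_rot']).round(3).tolist())
E
```

```text
corner outer(45,265) [0.615 0.164] inner [0.588 0.148] stop end outer [0.537 0.173] inner [0.53  0.162]
fence far inner [ 0.55  -0.073] jaw tip [ 0.502 -0.094] [ 0.498 -0.077]
heel top side: flat corners [0.495 0.061] [ 0.493 -0.008] back [0.436 0.003]
heel scene: flat corners [0.504 0.003] [0.502 0.065] back [0.442 0.056]
scene stop end [0.535 0.171] [0.619 0.165] jaw [ 0.503 -0.082]
spool [ 0.437 -0.091] [ 0.432 -0.101]
small [0.488 0.287] [0.463 0.238]
297.3186396354542 252.80098662864734 186.18080664388575 [ 0.25307464 -0.52127759  0.37409252] [[0.319, -0.908, -0.273], [-0.948, -0.305, -0.091], [-0.001, 0.288, -0.958]]
[[0.948, 0.318, -0.0], [0.318, -0.948, 0.001], [0.0, -0.001, -1.0]]
```

Emit:
arm_command --deltas '[[[0.1,-0.117,0.007,0.12,0.03],[0.1,-0.117,0.007,0.12,0.03],[0.1,-0.117,0.007,0.12,0.03],[0.1,-0.117,0.007,0.12,0.03],[0.204,-0.235,0.015,0.25,0.03],[0.204,-0.235,0.015,0.25,0.03],[0.204,-0.235,0.015,0.25,0.03],[0.204,-0.235,0.015,0.25,0.03],[0.306,-0.353,0.022,0.37,0.03],[0.306,-0.353,0.022,0.37,0.03],[0.306,-0.353,0.022,0.37,0.03],[0.306,-0.353,0.022,0.37,0.03],[0.407,-0.47,0.03,0.49,0.03],[0.407,-0.47,0.03,0.49,0.03],[0.407,-0.47,0.03,0.49,0.03],[0.407,-0.47,0.03,0.49,0.03],[0.407,-0.47,0.03,0.49,0.03],[0.407,-0.47,0.03,0.49,0.03]]]'

```text
clock: 1.75
tool_pos: [0.4192, 0.0318, 0.201]
eef_rot: [3.131, -0.253, -0.001]
contact_force: [0.2, -0.8, 0.0]
width: 0.0297
grasp_force: 0.0
```

```bash
python3 - <<'E'
from h import *
c=snap('wrist','w1.png');s=env.read_state();print(s['tool_pos'],rot(s['eef_rot'])[:,0],s['width'])
im=cv2.imread('pics/w1.png'); cv2.imwrite('pics/w1b.png',cv2.resize(im,(800,600),interpolation=cv2.INTER_CUBIC))
np.savez('w1.npz',**{k:c[k] for k in('fx','fy','cx','cy','origin','orientation')})
E
```

```text
[0.41905015 0.03044774 0.2011165 ] [ 9.86597396e-01 -1.63172235e-01 -6.32966569e-04] 0.02976201965996861
```

View pics/w1b.png

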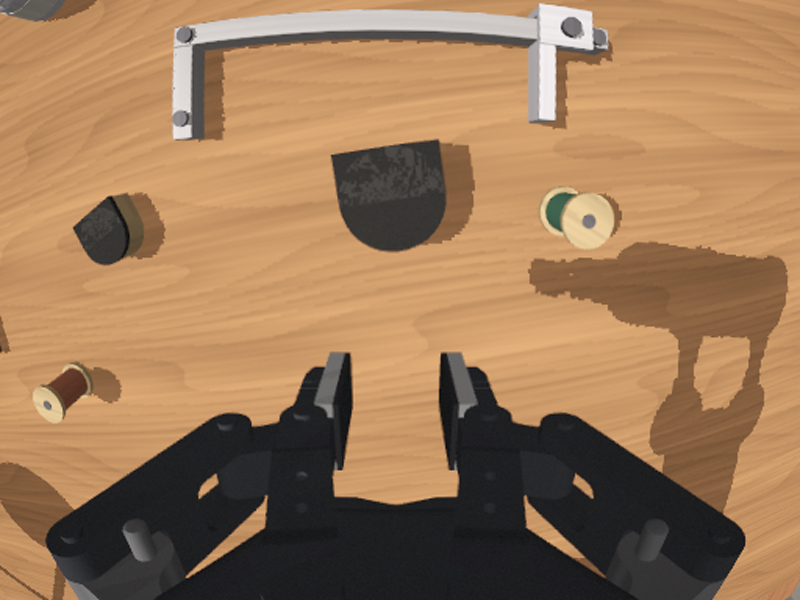

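The wrist view (scaled 1.5625) shows the inner corner near (193,46), the stop end at (192,138) and the fence edge running to (535,42). The jaw arm tip is at (530–555,120), the heel's flat corners are at (332,155) and (439,140) with its back at (393,251), and the spool top is at (588,221). Nothing is occluded.

```bash
cat >> h.py <<'E'
def heel(c,im,z=.04):
    """fit dark top -> origin xy, yaw, via contour on plane z"""
    m=(im.max(2)<75).astype(np.uint8); m=cv2.morphologyEx(m,cv2.MORPH_CLOSE,np.ones((5,5)))
    cs,_=cv2.findContours(m,cv2.RETR_EXTERNAL,cv2.CHAIN_APPROX_NONE)
    out=[]
    for k in cs:
        if 1500<cv2.contourArea(k)<9000:
            p=np.array([ray(c,u,v,z,True)[:2] for u,v in k[:,0]])
            out.append(p)
    return out
E
python3 - <<'E'
from h import *
c=dict(np.load('w1.npz')); im=cv2.imread('pics/w1.png')
W=lambda u,v,z: ray(c,u/1.5625,v/1.5625,z,True)[:2]
A=W(205,45,.025);B=W(520,38,.025); E=W(192,136,.025);F=W(192,60,.025)
th=np.arctan2(*(A-B)[::-1])-np.pi/2; th2=np.arctan2(*(F-E)[::-1]); print('yaw fence,stop',th,th2)
y=-np.sin(th),np.cos(th);y=np.array(y);x=np.array([np.cos(th),np.sin(th)])
O=x*(x@(A+B)/2)+y*(y@(E+F)/2); print('corner',O,'stop len',-(E-O)@x)
J=lambda p:np.array([(p-O)@x,(p-O)@y]).round(4)
print('jaw',J(W(530,117,.033)),J(W(555,121,.033)),'fence far',J(B))
print('spool',J(W(588,221,.055)),'small', [J(W(*q,.03)) for q in((75,228),(112,196),(108,264))])
for p in heel(c,im):
    q=np.array([J(a) for a in p]); print('heel',q.min(0),q.max(0),cv2.minAreaRect((q*1000).astype(np.float32)))
a,b,k=[J(W(*q,.04)) for q in((332,155),(439,140),(393,251))]; print(a,b,k,np.arctan2(*(a-b)[::-1])-np.pi/2,np.linalg.norm(a-b))
s=env.read_state(); X=rot(s['eef_rot'])[:2,0];print('tool x rel yaw',np.arctan2(X[1],X[0])-th,'tcp',J(s['tool_pos'][:2]))
E
```

```text
yaw fence,stop -0.16350715084187772 -0.1652475709025034
corner [0.60145399 0.15011407] stop len 0.06691853846521285
jaw [-0.0577 -0.2371] [-0.059  -0.2553] fence far [-0.     -0.2323]
spool [-0.1251 -0.2744] small [array([-0.1288,  0.1134]), array([-0.1059,  0.0712]), array([-0.1596,  0.0827])]
heel [-0.1488 -0.1782] [-0.077  -0.1046] ((-114.97152709960938, -143.64784240722656), (68.9287109375, 69.75045776367188), 7.935561656951904)
[-0.0863 -0.1051] [-0.0765 -0.1744] [-0.1506 -0.1449] 0.1404826283903977 0.06998949921238186
tool x rel yaw -0.0003980143970406247 tcp [-0.1605 -0.1478]
```

Emit:
arm_command --deltas '[[[-0.03,-0.004,0.03,0,0.03],[-0.03,-0.004,0.07,0,0.03],[-0.03,-0.004,0.11,0,0.03],[-0.03,-0.004,0.15,0,0.03],[-0.03,-0.004,0.175,0,0.03],[-0.03,-0.004,0.185,0,0.03],[-0.03,-0.004,0.19,0,0.03],[-0.03,-0.004,0.19,0,0.03],[-0.03,-0.004,0.19,0,0.03]]]'

```text
clock: 2.55
tool_pos: [0.3911, 0.0379, 0.0121]
eef_rot: [3.13, -0.263, 0.002]
contact_force: [0.2, 0.1, -0.5]
width: 0.0302
grasp_force: 0.0
```

Emit:
arm_command --deltas '[[[0.01,0,0,0,0.03],[0.02,0,0,0,0.03],[0.026,0,0,0,0.03],[0.031,0,0,0,0.03],[0.036,0,0,0,0.03],[0.041,0,0,0,0.03],[0.046,0,0,0,0.03],[0.051,0,0,0,0.03],[0.056,0,0,0,0.03],[0.061,0,0,0,0.03],[0.066,0,0,0,0.03],[0.071,0,0,0,0.03],[0.076,0,0,0,0.03],[0.081,0,0,0,0.03],[0.086,0,0,0,0.03],[0.09,0,0,0,0.03],[0.094,0,0,0,0.03],[0.098,0,0,0,0.03],[0.1,0,0,0,0.03],[0.1,0,0,0,0.03]]]'

```text
clock: 4.22
tool_pos: [0.4896, 0.0222, 0.0114]
eef_rot: [3.131, -0.261, 0.001]
contact_force: [0.1, -0.1, 0.1]
width: 0.0297
grasp_force: 0.0
```

Emit:
arm_command --deltas '[[[0.002,0,0,0,0.03],[0.004,0,0,0,0.03],[0.006,0,0,0,0.03],[0.008,0,0,0,0.03],[0.009,0,0,0,0.03],[0.01,0,0,0,0.03],[0.01,0,0,0,0.03]]]'

```text
clock: 4.8
tool_pos: [0.4981, 0.0209, 0.0111]
eef_rot: [-3.13, 0.261, 0.003]
contact_force: [-3.8, 0.3, 2.3]
width: 0.0299
grasp_force: 2.1
```

```bash
python3 - <<'E'
from h import *
c=snap('wrist','w2.png');im=cv2.imread('pics/w2.png')
cv2.imwrite('pics/w2b.png',cv2.resize(im,(800,600)))
E
```

```text
(no output)
```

View pics/w2b.png

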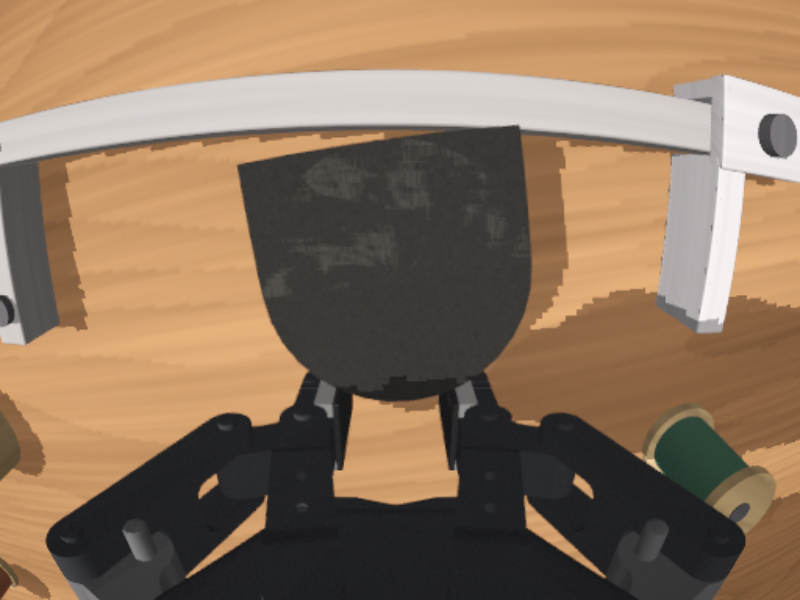

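The heel's right corner (520,125) is touching the fence and the left corner (240,165) is still about 9 mm away. I'll keep pushing so it rotates flush.

Emit:
arm_command --deltas '[[[0.001,0,0,0,0.03],[0.002,0,0,0,0.03],[0.003,0,0,0,0.03],[0.004,0,0,0,0.03],[0.004,0,0,0,0.03]]]'

```text
clock: 5.27
tool_pos: [0.4988, 0.0213, 0.0101]
eef_rot: [-3.129, 0.26, 0.015]
contact_force: [-12.6, 3.1, 8.0]
width: 0.0301
grasp_force: 7.6
```

Emit:
arm_command --deltas '[[[-0.015,0,0,0,0.03],[-0.035,0,-0.005,0,0.0],[-0.035,0,-0.04,0,0.0],[-0.035,0,-0.08,0,0.0],[-0.02,0.035,-0.08,0,0.0],[0,0.07,-0.08,0,0.0],[0.025,0.105,-0.08,0,0.0],[0.043,0.132,-0.08,0,0.0],[0.043,0.132,-0.08,0,0.0],[0.043,0.132,-0.08,0,0.0]]]'

```text
clock: 6.1
tool_pos: [0.5244, -0.1193, 0.0917]
eef_rot: [3.13, -0.265, 0.003]
contact_force: [0.0, 0.2, -0.3]
width: 0.0003
grasp_force: 0.0
```

```bash
cat > st.py <<'E'
from h import *
np.savetxt
O=np.array([0.60145,0.15011]);th=-.164;x=np.array([np.cos(th),np.sin(th)]);y=np.array([-x[1],x[0]])
J=lambda p:np.array([(p-O)@x,(p-O)@y]).round(4)
def look(f):
    c=snap('wrist',f);im=cv2.imread('pics/'+f)
    for p in heel(c,im):
        q=np.array([J(a) for a in p]); print('dark',q.min(0),q.max(0),cv2.minAreaRect((q*1000).astype(np.float32)))
    s=env.read_state();X=rot(s['eef_rot'])[:2,0];print('tcp',J(s['tool_pos'][:2]),s['tool_pos'][2],'yaw',np.arctan2(X[1],X[0])-th,s['clock'],s['width'])
    return c,im
E
python3 - <<'E'
from st import *
c,im=look('w3.png'); cv2.imwrite('pics/w3b.png',cv2.resize(im,(800,600)))
E
```

```text
dark [-0.0728 -0.1814] [ 0.0021 -0.1049] ((-37.27390670776367, -144.8812713623047), (70.63357543945312, 73.88663482666016), 6.934349060058594)
tcp [-0.0331 -0.277 ] 0.091267594797774 yaw -0.0033903447467530934 6.15 9.598074836854643e-05
```

View pics/w3b.png

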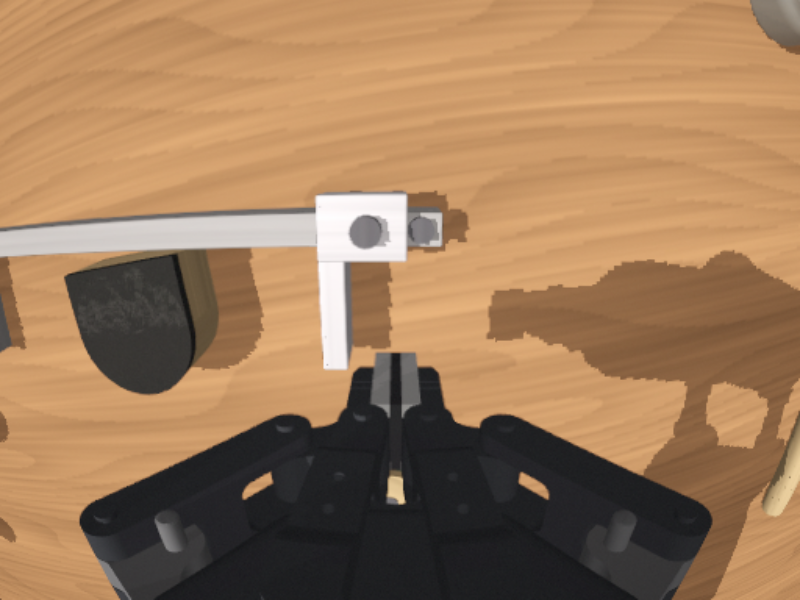

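The jaw arm tip is at (335,365), the closed fingers (397,360) are on its right, and the heel has been left near the fence. I'll descend and push the jaw.

Emit:
arm_command --deltas '[[[0,0,0.035,0,0],[0,0,0.06,0,0],[0,0,0.073,0,0],[0,0,0.073,0,0],[0,-0.005,0.073,0,0],[0,-0.01,0.073,0,0],[0,-0.014,0.073,0,0],[0,-0.018,0.073,0,0],[0,-0.022,0.073,0,0],[0,-0.026,0.073,0,0],[0,-0.031,0.073,0,0],[0,-0.036,0.073,0,0],[0,-0.041,0.073,0,0],[0,-0.046,0.073,0,0],[0,-0.051,0.073,0,0],[0,-0.056,0.073,0,0],[0,-0.06,0.073,0,0],[0,-0.06,0.073,0,0]]]'

```text
clock: 7.65
tool_pos: [0.533, -0.057, 0.0181]
eef_rot: [-3.13, 0.26, 0.001]
contact_force: [0.9, -0.4, -0.6]
width: 0.0
grasp_force: 0.0
```

Emit:
arm_command --deltas '[[[0,-0.004,0,0,0],[0,-0.008,0,0,0],[0,-0.012,0,0,0],[0,-0.016,0,0,0],[0,-0.02,0,0,0],[0,-0.024,0,0,0],[0,-0.028,0,0,0],[0,-0.032,0,0,0],[0,-0.036,0,0,0],[0,-0.04,0,0,0],[0,-0.044,0,0,0],[0,-0.048,0,0,0],[0,-0.052,0,0,0],[0,-0.056,0,0,0],[0,-0.06,0,0,0]]]'

```text
clock: 8.9
tool_pos: [0.5431, 0.0015, 0.0182]
eef_rot: [-3.131, 0.261, 0.001]
contact_force: [-1.1, -3.1, -1.9]
width: 0.0003
grasp_force: 1.4
```

```bash
python3 - <<'E'
from st import *
c,im=look('w4.png'); cv2.imwrite('pics/w4b.png',cv2.resize(im,(800,600)))
E
```

```text
tcp [-0.0333 -0.1555] 0.018265656417648872 yaw -0.001898564722732976 8.95 -0.0002037281007869543
```

View pics/w4b.png

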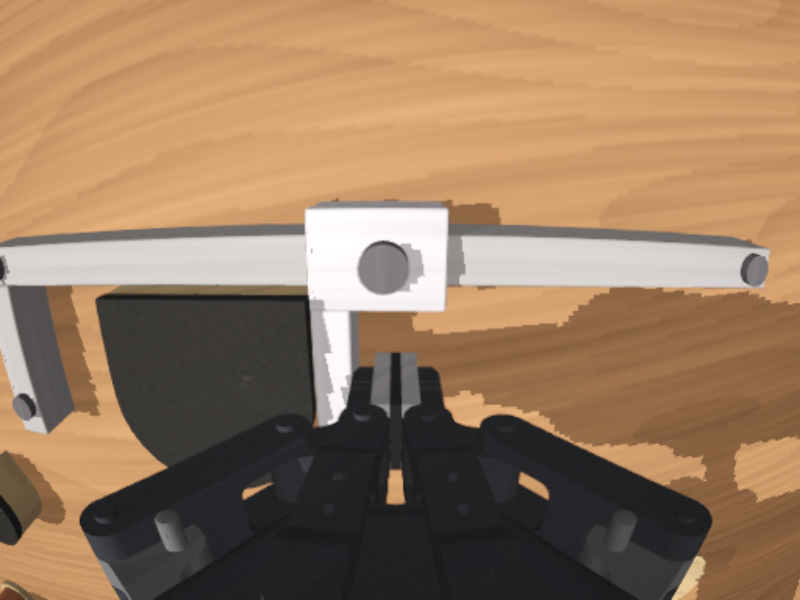

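The heel is now square against the jaw, with its front edge at rows 290–297 and a small gap to the fence. I'll continue the push toward the stop.

Emit:
arm_command --deltas '[[[0,-0.004,0,0,0],[0,-0.008,0,0,0],[0,-0.012,0,0,0],[0,-0.016,0,0,0],[0,-0.02,0,0,0],[0,-0.024,0,0,0],[0,-0.028,0,0,0],[0,-0.032,0,0,0],[0,-0.036,0,0,0],[0,-0.04,0,0,0],[0,-0.044,0,0,0],[0,-0.047,0,0,0],[0,-0.05,0,0,0],[0,-0.052,0,0,0],[0,-0.053,0,0,0]]]'

```text
clock: 10.2
tool_pos: [0.5521, 0.0536, 0.0183]
eef_rot: [-3.131, 0.26, -0.0]
contact_force: [-0.1, -2.7, -1.6]
width: -0.0002
grasp_force: 1.2
```

Emit:
arm_command --deltas '[[[0,-0.001,0,0,0],[0,-0.002,0,0,0],[0,-0.003,0,0,0],[0,-0.004,0,0,0],[0,-0.005,0,0,0],[0,-0.005,0,0,0]]]'

```text
clock: 10.7
tool_pos: [0.5529, 0.0584, 0.0184]
eef_rot: [-3.131, 0.261, -0.0]
contact_force: [0.2, -2.8, -1.0]
width: -0.0001
grasp_force: 0.9
```

Emit:
arm_command --deltas '[[[0,-0.001,0,0,0],[0,-0.001,0,0,0],[0,-0.002,0,0,0],[0,-0.002,0,0,0]]]'

```text
clock: 11.03
tool_pos: [0.5532, 0.0604, 0.0184]
eef_rot: [-3.131, 0.261, -0.0]
contact_force: [1.1, -2.2, -1.3]
width: -0.0003
grasp_force: 1.0
```

Emit:
arm_command --deltas '[[[0,-0.001,0,0,0],[0,-0.001,0,0,0],[0,-0.002,0,0,0],[0,-0.002,0,0,0]]]'

```text
clock: 11.37
tool_pos: [0.5534, 0.0615, 0.0184]
eef_rot: [3.129, -0.26, -0.0]
contact_force: [0.0, -5.1, -0.5]
width: -0.0001
grasp_force: 3.0
```

Emit:
arm_command --deltas '[[[0,-0.001,0,0,0],[0,-0.001,0,0,0],[0,-0.001,0,0,0]]]'

```text
clock: 11.62
tool_pos: [0.5534, 0.0616, 0.0184]
eef_rot: [3.128, -0.26, -0.001]
contact_force: [-1.5, -10.0, 0.1]
width: -0.0004
grasp_force: 4.7
```

Emit:
arm_command --deltas '[[[0,0.012,0,0,0],[0,0.014,-0.03,0,0],[0,0.014,-0.07,0,0],[-0.03,0.0,-0.08,0,0],[-0.06,-0.02,-0.08,0,0],[-0.09,-0.045,-0.08,0,0],[-0.1,-0.056,-0.08,0,0],[-0.1,-0.056,-0.08,0,0],[-0.1,-0.056,-0.08,0,0]]]'

```text
clock: 12.37
tool_pos: [0.4642, 0.1354, 0.0986]
eef_rot: [-3.13, 0.258, -0.001]
contact_force: [0.9, 0.4, 0.1]
width: -0.0002
grasp_force: 0.0
```

```bash
python3 - <<'E'
from st import *
c,im=look('w5.png'); cv2.imwrite('pics/w5b.png',cv2.resize(im,(800,600)))
E
```

```text
dark [-0.1545  0.0549] [-0.1031  0.1091] ((-132.3068084716797, 78.14765930175781), (43.06434631347656, 47.41440200805664), 28.137104034423828)
tcp [-0.1322 -0.0375] 0.09868304959919452 yaw -0.0019012678598276378 12.4167 0.0002377157151058361
```

View pics/w5b.png

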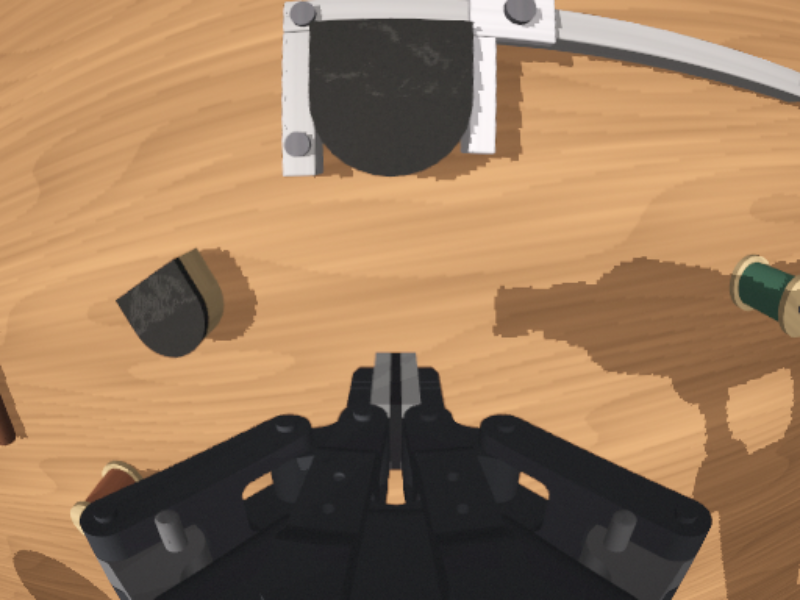

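The heel sits between the stop (300,100) and the jaw arm (483,100), square to the jig. I'll finish with a gentle push on the back toward the fence.

Emit:
arm_command --deltas '[[[0,0,0.035,0,0],[0,0,0.065,0,0],[0,0,0.08,0,0],[0,0,0.085,0,0],[0,0,0.085,0,0],[0.01,0,0.085,0,0],[0.02,0,0.085,0,0],[0.03,0,0.085,0,0],[0.036,0,0.085,0,0],[0.04,0,0.085,0,0],[0.043,0,0.085,0,0],[0.045,0,0.085,0,0],[0.046,0,0.085,0,0],[0.047,0,0.085,0,0],[0.047,0,0.085,0,0]]]'

```text
clock: 13.67
tool_pos: [0.5105, 0.1272, 0.0133]
eef_rot: [3.131, -0.261, -0.0]
contact_force: [0.6, -0.0, 0.7]
width: 0.0
grasp_force: 0.0
```

Emit:
arm_command --deltas '[[[0.001,0,0,0,0],[0.002,0,0,0,0],[0.002,0,0,0,0]]]'

```text
clock: 13.92
tool_pos: [0.5127, 0.1269, 0.0133]
eef_rot: [-3.131, 0.261, -0.0]
contact_force: [0.3, 0.5, -0.0]
width: -0.0001
grasp_force: 0.0
```

Emit:
arm_command --deltas '[[[0.001,0,0,0,0],[0.002,0,0,0,0],[0.002,0,0,0,0]]]'

```text
clock: 14.17
tool_pos: [0.5148, 0.1265, 0.0134]
eef_rot: [-3.131, 0.261, -0.0]
contact_force: [0.4, -0.9, 0.0]
width: 0.0002
grasp_force: 0.0
```

Emit:
arm_command --deltas '[[[0.001,0,0,0,0],[0.002,0,0,0,0],[0.002,0,0,0,0]]]'

```text
clock: 14.42
tool_pos: [0.5167, 0.1262, 0.0134]
eef_rot: [-3.131, 0.261, -0.0]
contact_force: [0.1, 0.1, 0.2]
width: 0.0002
grasp_force: 0.0
```

Emit:
arm_command --deltas '[[[0.001,0,0,0,0],[0.002,0,0,0,0],[0.002,0,0,0,0]]]'

```text
clock: 14.67
tool_pos: [0.517, 0.1261, 0.0128]
eef_rot: [-3.131, 0.261, 0.006]
contact_force: [-4.5, 0.6, 3.5]
width: -0.0001
grasp_force: 2.3
```

Emit:
arm_command --deltas '[[[0.001,0,0,0,0],[0.002,0,0,0,0],[0.002,0,0,0,0]]]'

```text
clock: 14.92
tool_pos: [0.517, 0.1262, 0.0122]
eef_rot: [-3.131, 0.26, 0.013]
contact_force: [-9.9, 2.4, 5.6]
width: 0.0004
grasp_force: 4.9
```

Emit:
arm_command --deltas '[[[-0.015,0,0,0,0],[-0.045,0,0,0,0],[-0.07,0,-0.03,0,0],[-0.07,0,-0.07,0,0],[-0.06,0,-0.11,0,0],[-0.05,0,-0.15,0,0],[-0.04,0,-0.18,0,0],[-0.04,0,-0.18,0,0],[-0.04,0,-0.18,0,0],[-0.04,0,-0.18,0,0]]]'

```text
clock: 15.75
tool_pos: [0.4804, 0.1321, 0.1924]
eef_rot: [3.131, -0.261, -0.002]
contact_force: [0.0, -0.2, -0.5]
width: 0.0
grasp_force: 0.0
```

```bash
python3 - <<'E'
from st import *
c,im=look('w6.png'); v=im[0:150,120:350]; cv2.imwrite('pics/w6b.png',cv2.resize(v,None,fx=3.4,fy=3.4,interpolation=cv2.INTER_CUBIC))
E
```

```text
dark [-0.0664 -0.0691] [ 0.0017 -0.0003] ((-32.38333511352539, -34.716041564941406), (68.80406188964844, 68.09305572509766), 89.78214263916016)
tcp [-0.1172 -0.0376] 0.1914840147838004 yaw -0.002168158314001023 15.8 -0.0002981635149119304
```

View pics/w6b.png

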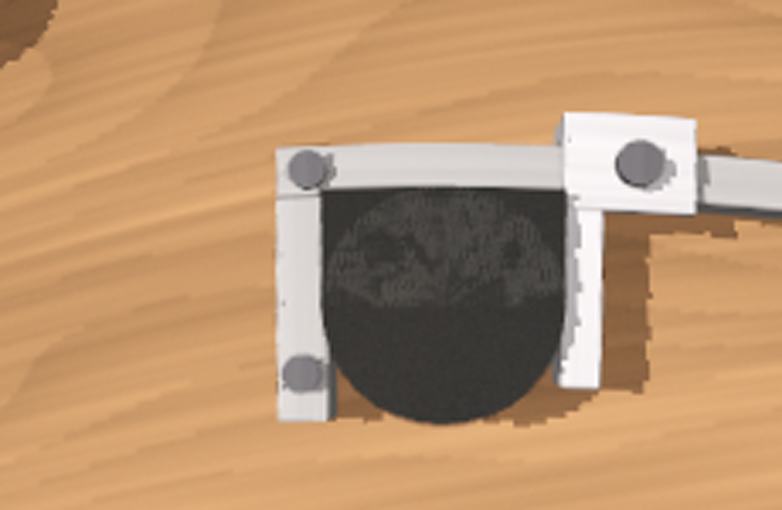

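The heel is flush to the fence (row 188), against the stop (column 322) and closed by the jaw (column 566). Its measured yaw is about 0 and the hand is clear, so I'll hand in.

```bash
python3 -c "
from plant import env
print(env.hand_in())"
```

```text
the job is handed in; nothing more can be done
None
```

I pushed the heel block flush to the fence and against the end stop, closed the jaw on it, and handed the job in with the hand clear at about 16 s; the hand-in did not report a verdict.

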